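# Lay out the wrapper-patching place

### The arm

A 6-joint arm with a two-finger parallel gripper is mounted at the origin on a cart in front of the work surface, level with it; the furniture and walls round the work are solid. World frame = base frame: x ahead of the robot, y to its left, z up, the work surface at z = 0. Lengths are in m, angles in rad, forces in N, time in s.
With the tool pointing down it reaches from about 0.25 to 0.8 m from the base axis. Payload 8.5 kg.
Tool frame: the origin (TCP) lies between the finger pads; the fingertips stand 8 mm ahead of it and the grasp point (between the pads) lies 11 mm behind it; z points along the fingers, y is the line along which they close (so a half turn about z gives the same grasp; the last joint's range is limited). The gripper opens to 85 mm and grips with 20 to 120 N. Pads are 22 mm wide; open, the fingers measure 114 mm over their backs; the gripper's body (76 mm by 85 mm) begins 54 mm behind the grasp point. The pads swing forward as they close: fully open they stand 13 mm farther back than shut.
Start: joints at [-1.152, 0.238, -0.013, 1.319, 0, 1.571], TCP at [0.213, -0.48, 0.239] pointing down, gripper open.
Joint ranges: [-2.66, 2.66], [-1.03, 1.9], [-1.14, 1.46], [-1.82, 2.27], [-1.45, 1.34], [-3.14, 3.14]. Speed limits (rad/s): [2.22, 2.22, 2.79, 3.14, 3.14, 3.14].

### API

Orientations are given as a unit quaternion [w, x, y, z].
In Python, from plant import sense, capture, hand_in, cut_out, place_of gives the robot as it stands.
- The arm moves only by the shell command python3 -m creep 'ROWS' [FORCE]. ROWS is a JSON object of lists of equal length, an entry for each row: "claw": the finger opening in mm, from 0 to 85.4; "delta_pos": the shift along the tool's x, y, z in units of 40 mm (1.0 is 40 mm), a list of three; "turn": the turn about the tool's z in degrees. In form: {"claw": [claw, ...], "delta_pos": [[x, y, z], ...], "turn": [turn, ...]}. A call has 1 to 5 rows; each row is the pose to reach, as a shift and turn from the pose commanded when the call began, along the tool's axes at that moment; what a row does not reach only later rows make up. A row lasts 1/10 s, in which the tool goes at most 50 mm and 8.59 degrees, less where a joint would pass 70% of its speed; a pose out of reach is approached as far as the arm can. A call with a gripper value outside its range is refused whole. The fingers move at their own pace and stop on an object; FORCE is the grip in N (left out, the last holds). Time passes only in rows, so rows that repeat a pose let the fingers close. It gives the time, the measured TCP pose, the force, the opening and the grip force at its end, in the units of the state.
- sense(): the state, without advancing time (a new reading comes with each control period).
- capture(name): name is "side" or "top" or "wrist"; returns a dict with "image" (420x560x3 uint8, red, green, blue), "range_z" (420x560 float32, m along the optical axis (not along the pixel's ray), 0 where there is no reading), "mtx" (3x3 intrinsics, pixels), "R" (3x3) and "t" (3): a world point X has camera coordinates R X + t; the wrist camera has in their place "hand_eye" (4x4, takes a point from camera to tool coordinates, whose origin is the TCP and whose axes are the flange's). Camera axes: x right, y down, z forward; pixel columns grow to the right and rows downward; lengths in m; the calibration is good to about 2 mm. A picture is of the moment at which its call begins: read the wrist's pose just before it.
- hand_in(): hands the job in; it is judged then, once.
Trained networks look in a picture, given as the dict that the camera call returned (one of the last four; its "shot" number tells which), for a name from the list of things; names that differ only in an ending like _2 or _b are one class to them, and where a whole thing is asked for, a point or a joint stands for the part that bears it (a point fixed in the world has none). Each returns a list of dicts, best first, with "p" (0 to 1); they miss things now and then, are a little off and sometimes report something else, mostly with a low value. They report only what shows in the picture. A call takes as long as a camera call. They do not tell look-alikes from the thing itself.
- cut_out(picture, name): "pixels" (420x560 bool, what is visible of it) and "extent" ([left, top, right, bottom] in pixels, round what is visible of it).
- place_of(picture, name): "location" ([row, column] in pixels: a listed point, or the origin of a listed thing).
The state is a dict: "clock": time; "joint_positions": joint angles; "qvel": joint speeds; "effort": joint torques, N m; "ee_pos": TCP position; "tool_rot": TCP orientation; "force": force on the tool from outside, world axes, zero at the start; "wrist_torque": the same for the moment, N m; "grip_width": opening from 0.0 (shut) to 1.0 (fully open); "grasp_force": force on a finger pad.
Only numpy, scipy, OpenCV 4.12 (cv2) and the standard library are available. Lean on these libraries where they do the work, as an engineer would, in place of code of your own. Each camera call takes 0.05 s, during which the arm holds its last target. There are 200 camera calls.

### The job

Lay out the place for patching cigar wrappers: put the small wood block flat on the worktop midway between the tape roll and the ashtray, and stand the cup that holds paste centred on top of the block, never tipping it. Lay the single cigar on the notebook, centred and along the notebook's long side, and stand the mist bottle upright on the worktop beside the middle of the notebook's spiral edge, about 2 cm clear of it. Leave the empty cup and the paste brush alone.

Things in the scene. Friction and masses are not known exactly. Their poses are not given: they have to be found in the camera images.
- wood_block: Small dark hardwood block lying flat, 37 (its x) x 50 (its y) x 18 mm high; origin at the centre of its underside. Loose, about 50 g.
- paste_cup: Small round plastic portion cup with pale paste in it, 63 mm across the rim, tapering to 44 mm at the foot, 36 mm high; origin at the centre of its underside, z up. Loose, about 30 g. Can be held across the rim from outside.
- empty_cup: The other portion cup, clear and empty, the same size and shape as the paste cup; origin at the centre of its underside. Loose; a bystander, to be left alone.
- mist_bottle: Small round spray bottle standing upright, clear body 36 mm in diameter up to a height of 88 mm, narrower white cap above, 129 mm high overall; origin at the centre of its underside, z up. Loose, about 90 g.
- cigar: The one brown cigar lying by itself on the worktop, 150 mm long (its y axis) and 19 mm thick; origin under its middle, on its underside. Loose, about 14 g.
- tally_pad: Spiral-bound notebook (the tally pad) lying flat, held fast to the worktop, 140 mm long (its x axis) and 99 mm wide (its y axis), black wire spiral along the whole of one long edge, at y = +50 mm in its frame; paper top 10 mm above the worktop, wire 13 mm; origin at the centre of its underside.
- tape_roll: Roll of tan paper tape lying flat, 93 mm in diameter, 24 mm high, fixed; origin at the centre of its underside. Its own x axis is level and square to the line from it to the ashtray; the ashtray's centre is 260 mm away along its y axis, on the + or the - side.
- ashtray: Six-sided glass ashtray with a short dark stub in it, about 106 mm across and 36 mm high, fixed; origin at the centre of its underside. Its axes are parallel to those of the tape roll.
- glue_brush: Flat paste brush with a dark handle, 180 mm long, lying behind the work, 13 mm thick; origin under its middle. Loose; a bystander, to be left alone.
Things that resemble listed ones, but are neither listed nor needed, are in the scene too. Of the things that look like the wood_block, take the one that is farthest to the robot's left at the start. Leave any blue look-alike of the mist_bottle alone.

How it is judged:
By the outcome, as a careful person would: the job done as asked, in the order asked, and still so for the second after the job is handed in, with the robot touching nothing.
It also fails if it takes over 122 s, if anything falls off the work surface, if the arm or the gripper's body presses on something with over 40 N, if the wrist force passes 120 N, or if a joint passes its speed limit or range.

## Working session

There is one attempt and no reset: what is moved stays moved. The work goes in short steps, Python scripts to look and compute and a shell command to move; the robot and the scene stay as the last step left them, time stands still between calls to the robot, and variables do not carry over. Pictures are saved under pics/ and viewed, at most 18 in all, crops included, and the job is handed in when it is done.

```bash
ls; mkdir -p pics; cat > h.py <<'E'
import numpy as np, cv2
from plant import sense, capture, hand_in, cut_out, place_of
from scipy.spatial.transform import Rotation as Ro
def cloud(c):
    K=c["mtx"];z=c["range_z"];v,u=np.mgrid[:420,:560]
    P=np.stack([(u-K[0][2])*z/K[0][0],(v-K[1][2])*z/K[1][1],z],-1)
    R=np.array(c["R"]);t=np.array(c["t"])
    W=(P-t)@R
    W[z<=0]=np.nan
    return W
def pt(c,row,col,h):
    K=np.array(c["mtx"]);R=np.array(c["R"]);t=np.array(c["t"])
    d=R.T@np.linalg.solve(K,[col,row,1]);o=-R.T@t
    return o+d*(h-o[2])/d[2]
def save(n,im): cv2.imwrite("pics/"+n+".png",cv2.cvtColor(np.ascontiguousarray(im),cv2.COLOR_RGB2BGR))
def tool():
    s=sense();q=s["tool_rot"];return np.array(s["ee_pos"]),Ro.from_quat([q[1],q[2],q[3],q[0]]).as_matrix()
def rel(target):
    p,R=tool();return R.T@(np.array(target)-p)/0.04
E
python3 - <<'E'
from h import *
import pickle
a=capture("top");b=capture("side")
save("top1",a["image"]);save("side1",b["image"])
for n in "wood_block paste_cup mist_bottle cigar tally_pad tape_roll ashtray glue_brush".split():
    for nm,c in(("top",a),("side",b)):
        W=cloud(c)
        for d in cut_out(c,n)[:5]:
            m=d["pixels"];w=W[m];w=w[~np.isnan(w[:,0])]
            if len(w)<5: print(n,nm,d["p"],d["extent"]);continue
            zt=np.percentile(w[:,2],95); 
            print(n,nm,round(d["p"],2),np.round(d["extent"]),m.sum(),"med",np.round(np.median(w,0),3),"mid",np.round((np.percentile(w,2,0)+np.percentile(w,98,0))/2,3),"ztop",round(zt,3))
print(sense())
E
```

```text
pics
wood_block top 0.69 [321. 173. 338. 194.] 192 med [ 0.681 -0.163  0.018] mid [ 0.681 -0.161  0.015] ztop 0.021
wood_block top 0.6 [421. 259. 443. 269.] 236 med [ 0.48  -0.411  0.018] mid [ 0.48  -0.413  0.014] ztop 0.021
wood_block top 0.54 [252. 215. 268. 229.] 179 med [0.584 0.017 0.019] mid [0.582 0.017 0.018] ztop 0.022
wood_block side 0.63 [272. 230. 294. 252.] 403 med [0.584 0.145 0.022] mid [0.584 0.153 0.018] ztop 0.035
wood_block side 0.47 [254. 180. 271. 190.] 121 med [ 0.681 -0.152  0.014] mid [ 0.681 -0.156  0.009] ztop 0.019
wood_block side 0.42 [276. 208. 295. 225.] 132 med [0.582 0.029 0.015] mid [0.583 0.024 0.011] ztop 0.018
paste_cup top 0.61 [299. 204. 323. 228.] 482 med [ 0.596 -0.107  0.025] mid [ 0.594 -0.106  0.029] ztop 0.038
paste_cup side 0.69 [278. 182. 293. 201.] 258 med [ 0.596 -0.094  0.022] mid [ 0.596 -0.104  0.017] ztop 0.034
mist_bottle top 0.79 [336. 234. 348. 248.] 225 med [ 0.531 -0.173  0.08 ] mid [ 0.534 -0.175  0.068] ztop 0.129
mist_bottle top 0.78 [349. 200. 372. 221.] 346 med [ 0.596 -0.222  0.076] mid [ 0.611 -0.237  0.064] ztop 0.128

[... 1539 characters left out ...]
ions': array([-1.15201284e+00,  2.38187310e-01, -1.35139266e-02,  1.31918151e+00,
        2.25979295e-05,  1.57079482e+00]), 'qvel': array([-3.10924147e-05,  3.02534992e-04, -1.21949899e-03, -4.23671821e-04,
        3.28934349e-04,  1.20595184e-04]), 'effort': array([-2.57135125e-04, -5.38562465e+01,  3.46694505e+01,  2.59512541e-03,
       -9.30958163e-05, -1.42173496e-05]), 'ee_pos': array([ 0.21347967, -0.47958989,  0.23927745]), 'tool_rot': array([-4.46151945e-05,  9.78157374e-01,  2.07865703e-01,  2.07028124e-06]), 'force': array([ 0.943516  , -0.31639759, -0.39949102]), 'wrist_torque': array([ 0.03702544, -0.01563716,  0.01690398]), 'grasp_force': 0.0, 'grip_width': 0.9968243028860561}
```

View pics/top1.png

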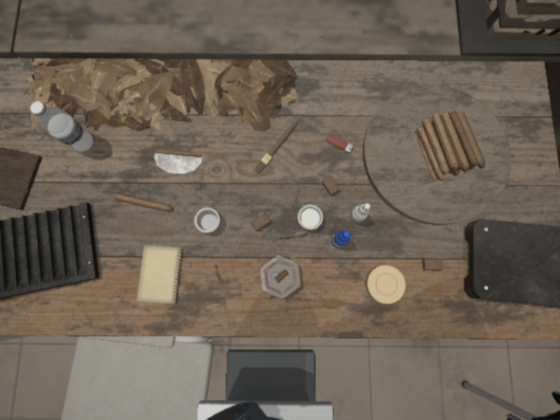

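View pics/side1.png

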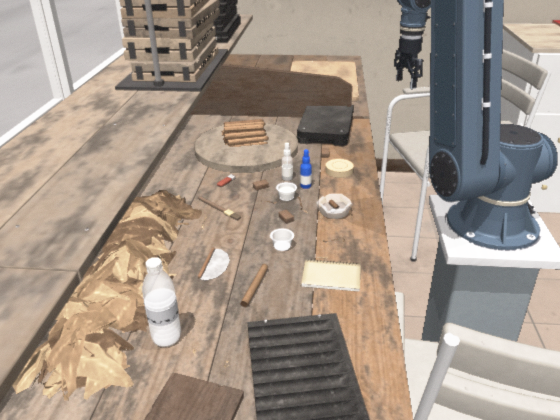

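The top view shows these block look-alikes: (262,221) at y≈+0.02, (331,186) at y≈-0.16, (432,265) at y≈-0.41, and possibly the stub in the ashtray at (281,276). I choose (262,221), the one farthest left.
- **Mist bottle:** the clear one is at (361,211). The blue one at (342,238) stays.
- **Paste cup:** the white-filled one at (310,217). The empty cup is at (207,220).
- **Cigar:** the lone one at (143,202). The others are bundled on the round board.
- **Notebook:** at (159,274), with its spiral on the right (-y) edge.

Next I'll check this in a close crop.

```bash
python3 - <<'E'
from h import *
a=capture("top")
save("crop1",cv2.resize(a["image"][170:310,100:420],None,fx=2.5,fy=2.5,interpolation=cv2.INTER_CUBIC))
W=cloud(a)
def rect(n,zlo,zhi,xy):
    best=None
    for d in cut_out(a,n):
        m=d["pixels"];w=W[m];w=w[(w[:,2]>zlo)&(w[:,2]<zhi)]
        if len(w)<10: continue
        if np.hypot(*(np.median(w,0)[:2]-xy))<0.04:
            r=cv2.minAreaRect((w[:,:2]*1000).astype(np.float32));print(n,[np.round(x,1) for x in r],np.round(w.mean(0),4));return
    print(n,"none")
rect("wood_block",.008,.03,(.583,.018));rect("tally_pad",.003,.03,(.45,.268));rect("cigar",.003,.03,(.633,.32))
rect("tape_roll",.015,.04,(.43,-.292));rect("ashtray",.02,.05,(.446,-.033));rect("paste_cup",.025,.06,(.595,-.106));rect("mist_bottle",.09,.14,(.60,-.22));rect("mist_bottle",.09,.14,(.53,-.17))
print(tool()[1].round(3)); print(rel([.50,-.02,.30]).round(2))
E
```

```text
wood_block [array([584.1,  16.2]), array([27.6, 45.2]), np.float64(37.4)] [0.5841 0.0163 0.0184]
tally_pad [array([451.6, 268.2]), array([100.4, 140.2]), np.float64(86.7)] [0.4502 0.2677 0.0113]
cigar [array([632.6, 319.2]), array([146.6,  17. ]), np.float64(77.7)] [0.6322 0.3193 0.0178]
tape_roll [array([ 430.8, -292.2]), array([89.2, 92.4]), np.float64(0.9)] [ 0.4302 -0.2916  0.0242]
ashtray [array([446.1, -33.2]), array([101.1,  93.4]), np.float64(6.2)] [ 0.4457 -0.0336  0.0319]
paste_cup [array([ 594.5, -106.6]), array([60.3, 61.8]), np.float64(89.7)] [ 0.5967 -0.1076  0.0333]
mist_bottle [array([ 599.8, -225.8]), array([22.2, 18.5]), np.float64(31.4)] [ 0.5988 -0.2249  0.1135]
mist_bottle [array([ 537.1, -177.9]), array([23.4, 18.4]), np.float64(26.1)] [ 0.5362 -0.1771  0.1146]
[[ 0.914  0.407 -0.   ]
 [ 0.407 -0.914  0.   ]
 [-0.    -0.    -1.   ]]
[11.22 -7.58 -1.52]
```

View pics/crop1.png

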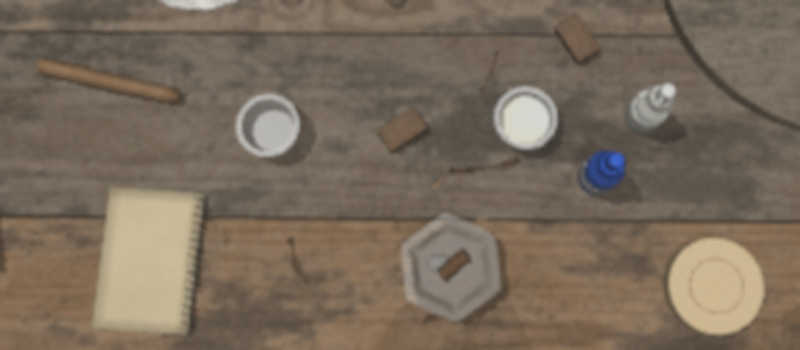

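The crop confirms the choice: the left block is at crop (403,131), the paste cup with white fill at (525,120), the clear bottle at (650,108) and the blue one at (603,172). The spiral is on the right edge of the notebook. I'll move over the block now.

```bash
python3 -m creep '{"claw":[85,85,85,85,85],"delta_pos":[[1,-0.6,-0.3],[2,-1.2,-0.6],[3,-1.9,-1],[4,-2.6,-1.2],[5,-3.3,-1.5]],"turn":[0,0,0,0,0]}' 
python3 -m creep '{"claw":[85,85,85,85,85],"delta_pos":[[1,-0.7,0],[2,-1.4,0],[3,-2.1,0],[4,-2.8,0],[5,-3.4,0]],"turn":[0,0,0,0,0]}'
python3 -m creep '{"claw":[85,85,85,85,85],"delta_pos":[[0.6,-0.4,0],[1.2,-0.9,0],[1.2,-0.9,0],[1.2,-0.9,0],[1.2,-0.9,0]],"turn":[0,-7,-13.4,-13.4,-13.4]}'
cat >> h.py <<'E'
def wrist():
    p,R=tool();c=capture("wrist");H=np.array(c["hand_eye"])
    # world->cam
    T=np.eye(4);T[:3,:3]=R;T[:3,3]=p;M=np.linalg.inv(T@H);c["R"]=M[:3,:3];c["t"]=M[:3,3];return c
def rects(c,n,zlo,zhi):
    W=cloud(c)
    for d in cut_out(c,n):
        w=W[d["pixels"]];w=w[(w[:,2]>zlo)&(w[:,2]<zhi)]
        if len(w)<10: continue
        r=cv2.minAreaRect((w[:,:2]*1000).astype(np.float32));print(n,round(d["p"],2),np.round(r[0],1),np.round(r[1],1),round(r[2],1),"mean",np.round(w.mean(0),4),np.round(d["extent"]))
def ang():
    R=tool()[1];return np.degrees(np.arctan2(R[1,1],R[0,1]))
E
python3 - <<'E'
from h import *
c=wrist();save("w1",c["image"]);rects(c,"wood_block",.01,.03);rects(c,"paste_cup",.025,.06);rects(c,"ashtray",.025,.06)
p,R=tool();print(p,ang(),sense()["joint_positions"].round(2));print(rel([.584,.0163,.15]))
E
```

```text
clock: 1.85
ee_pos: [0.3424, -0.2769, 0.2994]
tool_rot: [0.0, 0.978, 0.208, 0.0]
force: [-0.1, 0.1, -0.3]
grip_width: 0.998
grasp_force: 0.0
clock: 2.35
ee_pos: [0.4699, -0.0708, 0.2994]
tool_rot: [0.0, 0.978, 0.208, 0.0]
force: [-0.0, -1.5, 0.9]
grip_width: 0.993
grasp_force: 0.0
clock: 2.85
ee_pos: [0.4984, -0.0208, 0.299]
tool_rot: [-0.0, 0.948, 0.319, -0.0]
force: [-0.2, 1.0, -0.6]
grip_width: 0.995
grasp_force: 0.0
wood_block 0.67 [582.8  16.1] [27.7 46. ] 33.3 mean [0.5828 0.0165 0.0164] [280.  66. 325.  94.]
wood_block 0.56 [ 680.4 -163.7] [46.1 28.8] 31.2 mean [ 0.6799 -0.1624  0.016 ] [462.  90. 503. 131.]
paste_cup 0.79 [ 592.6 -107.5] [61.7 62.3] 84.1 mean [ 0.5942 -0.1109  0.0331] [371. 114. 428. 177.]
ashtray 0.77 [445.4 -34. ] [104.8  93.4] 6.4 mean [ 0.4454 -0.0344  0.0315] [217. 170. 309. 248.]
[ 0.49839493 -0.02119843  0.29920767] -52.75198034395656 [-0.04  0.18  0.06  1.45  0.    2.45]
[2.27021196 0.54867775 3.73073674]
```

View pics/w1.png

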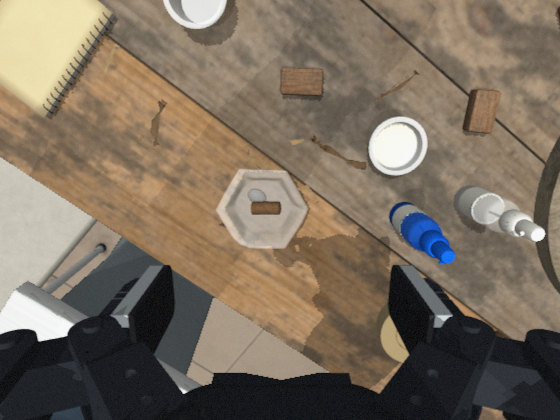

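The block is at (302,81), lying along the tool's y axis, clear of the paste cup at (398,146). I'll close across its long side.

```bash
python3 -m creep '{"claw":[85,85,85,85,85],"delta_pos":[[1,0.25,1],[2,0.5,2],[2.26,0.54,3.2],[2.26,0.54,4.4],[2.26,0.54,5.5]],"turn":[0,0,0,2,2]}'
python3 - <<'E'
from h import *
print(rel([.5833,.0163,.008]),ang())
E
```

```text
clock: 3.55
ee_pos: [0.5841, 0.017, 0.0808]
tool_rot: [0.0, 0.953, 0.303, 0.001]
force: [0.4, -0.4, -0.9]
grip_width: 0.998
grasp_force: 0.0
[-0.02733476  0.00214454  1.81948927] -54.751892707453074
```

```bash
python3 -m creep '{"claw":[85,85,85,85,85],"delta_pos":[[0,0,0.8],[0,0,1.4],[0,0,1.7],[0,0,1.82],[0,0,1.82]],"turn":[0,0,0,0,0]}' 30
python3 -m creep '{"claw":[55,40,30,30,30],"delta_pos":[[0,0,0],[0,0,0],[0,0,0],[0,0,0],[0,0,0]],"turn":[0,0,0,0,0]}'
python3 -m creep '{"claw":[30,30,30,30,30],"delta_pos":[[0,0,0],[0,0,0],[0,0,-1],[0,0,-2],[0,0,-3]],"turn":[0,0,0,0,0]}'
python3 - <<'E'
from h import *
print(tool()[0],rel([.4383,-.1628,.12]),ang(),sense()["joint_positions"].round(2))
E
```

```text
clock: 4.05
ee_pos: [0.5838, 0.0169, 0.0101]
tool_rot: [-0.0, 0.953, 0.304, 0.0]
force: [-0.6, 0.6, 0.5]
grip_width: 0.99
grasp_force: 0.0
clock: 4.55
ee_pos: [0.5842, 0.0171, 0.0109]
tool_rot: [0.0, 0.953, 0.304, 0.001]
force: [0.2, 0.4, 6.8]
grip_width: 0.53
grasp_force: 30.6
clock: 5.05
ee_pos: [0.5832, 0.0171, 0.1314]
tool_rot: [-0.0, 0.953, 0.304, -0.0]
force: [1.2, 0.3, -0.4]
grip_width: 0.527
grasp_force: 31.6
[0.58315739 0.01714432 0.13140259] [-5.55778381  1.56944959  0.28529359] -54.602949478232404 [ 0.03  0.39 -0.07  1.11  0.    2.55]
```

```bash
python3 -m creep '{"claw":[30,30,30,30,30],"delta_pos":[[-1.1,0.3,0],[-2.2,0.6,0],[-3.3,0.9,0],[-4.4,1.2,0],[-5.55,1.57,0.2]],"turn":[0,0,0,0,0]}'
python3 -m creep '{"claw":[30,30,30,30,30],"delta_pos":[[0,0,0],[0,0,0],[0,0,0],[0,0,0],[0,0,0]],"turn":[8,16,24,32,38.8]}'
python3 - <<'E'
from h import *
print(tool()[0],rel([.4383,-.1628,.012]),ang())
c=wrist();save("w2",c["image"])
for n in("tape_roll","ashtray"):rects(c,n,.018,.05)
print(sense()["force"])
E
```

```text
clock: 5.55
ee_pos: [0.4383, -0.1637, 0.1228]
tool_rot: [0.001, 0.953, 0.304, 0.001]
force: [0.9, -0.6, -1.1]
grip_width: 0.531
grasp_force: 31.7
clock: 6.05
ee_pos: [0.4389, -0.1627, 0.1221]
tool_rot: [0.0, 0.999, -0.033, 0.0]
force: [-0.0, 0.0, -0.0]
grip_width: 0.528
grasp_force: 31.7
[ 0.43885537 -0.16272787  0.12210634] [-1.51719075e-02  2.57096818e-03  2.75265112e+00] -93.73950419513038
tape_roll 0.85 [ 428.5 -293.3] [93.3 92.2] 42.1 mean [ 0.4307 -0.2927  0.0222] [400. 141. 548. 275.]
ashtray 0.77 [445.4 -35.1] [ 93.7 103.8] 38.6 mean [ 0.4459 -0.0314  0.0293] [  5. 136. 160. 286.]
[ 0.10457833  0.40579034 -0.97105597]
```

View pics/w2.png

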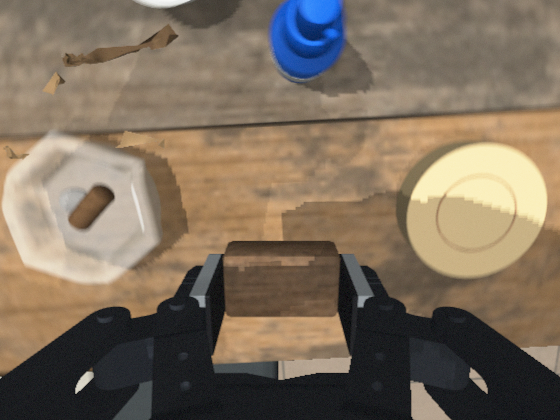

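The block hangs level between the pads at (280,280), with the ashtray and the tape roll on either side. I'll lower it.

```bash
python3 -m creep '{"claw":[30,30,30,30,30],"delta_pos":[[0,0,0.9],[0,0,1.8],[0,0,2.5],[-0.01,0,2.76],[-0.01,0,2.79]],"turn":[0,0,0,0,0]}'
python3 -m creep '{"claw":[30,55,65,75,85],"delta_pos":[[0,0,0],[0,0,0],[0,0,-0.2],[0,0,-0.4],[0,0,-0.8]],"turn":[0,0,0,0,0]}'
python3 -m creep '{"claw":[85,85,85,85,85],"delta_pos":[[0,0,-1],[0,0,-2],[0,0,-3],[0,0,-4],[0,0,-4]],"turn":[0,0,0,0,0]}'
python3 - <<'E'
from h import *
c=wrist();save("w3",c["image"]);W=cloud(c)
for n,l in(("wood_block",.012),("tape_roll",.018),("ashtray",.02),("paste_cup",.028)):rects(c,n,l,.05)
b=capture("top");rects(b,"wood_block",.012,.03);rects(b,"paste_cup",.025,.05)
print(tool()[0],ang(),rel([.594,-.107,.2]))
E
```

```text
clock: 6.7
ee_pos: [0.438, -0.1623, 0.0096]
tool_rot: [-0.0, 1.0, -0.028, -0.001]
force: [0.1, -1.0, 0.3]
grip_width: 0.532
grasp_force: 33.8
clock: 7.2
ee_pos: [0.4382, -0.1625, 0.0428]
tool_rot: [-0.0, 1.0, -0.03, -0.0]
force: [-0.1, 0.7, -0.5]
grip_width: 0.99
grasp_force: 0.0
clock: 7.7
ee_pos: [0.4408, -0.1635, 0.2083]
tool_rot: [0.001, 1.0, -0.03, 0.005]
force: [0.4, -0.2, -0.0]
grip_width: 0.995
grasp_force: 0.0
wood_block 0.94 [ 479.1 -401.7] [26.9 20.9] 0.2 mean [ 0.4788 -0.4002  0.016 ] [528. 106. 560. 142.]
wood_block 0.8 [ 437.4 -163.6] [45.9 28. ] 87.1 mean [ 0.4378 -0.1637  0.0163] [257. 167. 308. 202.]
tape_roll 0.98 [ 428.4 -293.3] [92.8 92.6] 55.1 mean [ 0.43   -0.293   0.0222] [368. 135. 478. 237.]
ashtray 0.88 [444.4 -35.2] [104.  94.] 64.6 mean [ 0.4454 -0.0323  0.03  ] [ 77. 132. 191. 242.]
paste_cup 0.56 [ 574.7 -107. ] [62.1 28.7] 85.7 mean [ 0.5731 -0.1052  0.034 ] [155.   0. 238.  39.]
wood_block 0.69 [ 681.7 -162.8] [45.6 28.7] 34.7 mean [ 0.6813 -0.1629  0.0181] [322. 173. 340. 195.]
paste_cup 0.64 [ 594.5 -105.3] [55.8 58.4] 63.6 mean [ 0.599  -0.1062  0.0326] [296. 205. 320. 229.]
paste_cup 0.15 [ 595.7 -219. ] [33.8 12.7] 33.8 mean [ 0.5926 -0.218   0.0379] [350. 204. 370. 224.]
[ 0.43796408 -0.16244443  0.20128542] -93.40241686745601 [ 3.81181219 -1.61515948  0.02624597]
```

View pics/w3.png

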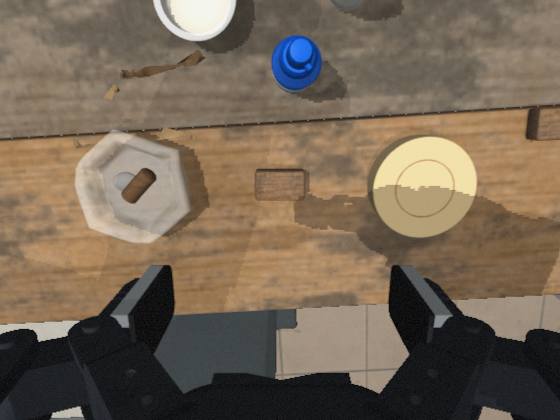

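The block lies flat at (281,184), midway between the ashtray (133,187) and the tape roll (424,187); it measures (.438,-.164) against the midpoint (.4375,-.1635). Next is the paste cup. I'll turn the fingers so they stay clear of the blue bottle.

```bash
python3 -m creep '{"claw":[85,85,85,85,85],"delta_pos":[[0.5,-0.4,0],[1,-0.8,0],[1.5,-1.2,0],[2,-1.5,0],[2.2,-1.5,0]],"turn":[-8,-16,-24,-32,-40]}'
python3 -m creep '{"claw":[85,85],"delta_pos":[[0,0,0],[0,0,0]],"turn":[-5,-5]}'
python3 - <<'E'
from h import *
c=wrist();save("w4",c["image"])
rects(c,"paste_cup",.028,.05);rects(c,"mist_bottle",.09,.14)
print(tool()[0],ang(),rel([.593,-.107,.06]),sense()["joint_positions"].round(2))
E
```

```text
clock: 8.6
ee_pos: [0.5313, -0.1066, 0.2011]
tool_rot: [-0.0, 0.948, 0.317, -0.0]
force: [-0.0, -0.3, -0.1]
grip_width: 0.997
grasp_force: 0.0
clock: 8.8
ee_pos: [0.5298, -0.1077, 0.2012]
tool_rot: [-0.001, 0.935, 0.356, -0.001]
force: [-0.9, 0.3, 0.2]
grip_width: 0.998
grasp_force: 0.0
paste_cup 0.68 [ 592.4 -108.3] [61.9 61.7] 42.1 mean [ 0.5935 -0.1092  0.0336] [299.  89. 373. 171.]
paste_cup 0.57 [ 598.9 -219.1] [35.4 16.2] 8.4 mean [ 0.599  -0.2152  0.0393] [409. 188. 518. 275.]
mist_bottle 0.66 [ 537.5 -178.9] [20.5 23.7] 73.6 mean [ 0.5385 -0.1763  0.1118] [327. 203. 384. 296.]
mist_bottle 0.6 [ 600.2 -226.2] [23.8 19.2] 3.3 mean [ 0.5998 -0.2237  0.1112] [411. 192. 514. 274.]
[ 0.52955866 -0.10799824  0.20178114] -48.55792570380743 [1.20697348 1.03362597 3.54325264] [-0.2   0.28 -0.05  1.24  0.    2.22]
```

View pics/w4.png

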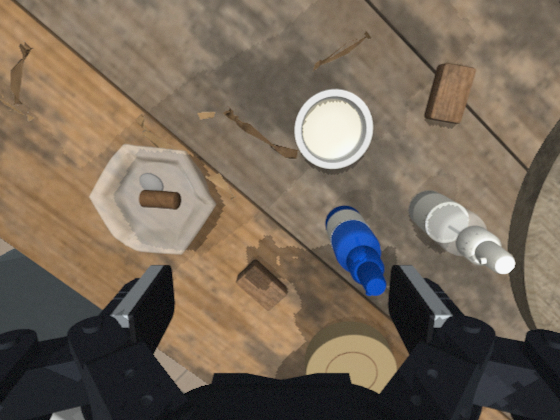

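The cup is at (333,129), with the blue bottle at (357,250) below it and a thin shaving at (262,135) to the left. I'll go over the cup, checking the shaving's height first.

```bash
python3 - <<'E'
from h import *
c=wrist();W=cloud(c);print("shaving z",np.nanmax(W[105:160,228:296,2]),np.nanmedian(W[130:145,245:285,2]))
E
python3 -m creep '{"claw":[85,85,85,85,85],"delta_pos":[[0.6,0.5,0],[1.21,1.05,0.5],[1.21,1.05,1.5],[1.21,1.05,2.5],[1.21,1.05,3]],"turn":[0,0,0,0,0]}' 22
python3 - <<'E'
from h import *
print(tool()[0],rel([.593,-.108,.022]))
E
```

```text
shaving z 0.0347617365246468 -0.001354992019450498
clock: 9.5
ee_pos: [0.5921, -0.107, 0.0787]
tool_rot: [-0.001, 0.935, 0.354, -0.002]
force: [-0.3, 0.0, -0.5]
grip_width: 0.997
grasp_force: 0.0
[ 0.5921415  -0.10703789  0.07868625] [0.0037793  0.03706998 1.41703308]
```

```bash
python3 -m creep '{"claw":[85,85,85,85,85],"delta_pos":[[0,0.03,0.5],[0,0.03,1],[0,0.03,1.4],[0,0.03,1.42],[0,0.03,1.42]],"turn":[0,0,0,0,0]}'
python3 -m creep '{"claw":[72,66,60,55,50],"delta_pos":[[0,0,0],[0,0,0],[0,0,0],[0,0,0],[0,0,0]],"turn":[0,0,0,0,0]}'
python3 -m creep '{"claw":[50,50,50,50,50],"delta_pos":[[0,0,0],[0,0,-0.2],[0,0,-0.4],[0,0,-0.7],[0,0,-1]],"turn":[0,0,0,0,0]}'
python3 - <<'E'
from h import *
c=wrist();save("w5",c["image"]);rects(c,"paste_cup",.03,.1);print(tool()[0])
b=capture("side");rects(b,"paste_cup",.0,.12);save("s5",cv2.resize(b["image"][120:240,220:380],None,fx=4,fy=4))
E
```

```text
clock: 10.0
ee_pos: [0.5946, -0.1082, 0.0255]
tool_rot: [-0.0, 0.935, 0.355, -0.0]
force: [1.0, 0.1, 1.0]
grip_width: 0.993
grasp_force: 0.0
clock: 10.5
ee_pos: [0.5954, -0.1082, 0.0268]
tool_rot: [0.0, 0.935, 0.355, 0.001]
force: [-1.6, -0.4, 7.4]
grip_width: 0.711
grasp_force: 22.3
clock: 11.0
ee_pos: [0.5949, -0.1081, 0.0666]
tool_rot: [0.0, 0.935, 0.355, 0.0]
force: [-0.0, -0.1, -0.2]
grip_width: 0.709
grasp_force: 23.9
paste_cup 0.92 [ 593.3 -109.2] [63.2 61. ] 41.0 mean [ 0.5916 -0.1106  0.0659] [204. 211. 363. 361.]
[ 0.59611898 -0.10839461  0.06772245]
paste_cup 0.66 [ 600.5 -103.5] [42.3 64.6] 6.0 mean [ 0.6015 -0.1009  0.0611] [277. 170. 292. 189.]
```

View pics/w5.png

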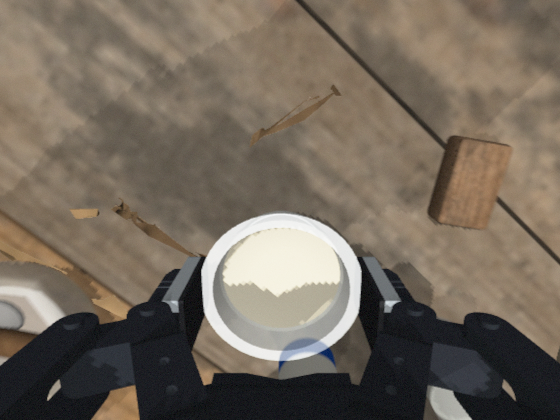

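The cup is held across its rim at (282,287), upright. I'll lift it above the bottle height, then carry it over.

```bash
python3 -m creep '{"claw":[50,50,50,50,50],"delta_pos":[[0,0,-0.4],[0,0,-1],[0,0,-1.7],[0,0,-2.4],[0,0,-2.9]],"turn":[0,0,0,0,0]}'
python3 -m creep '{"claw":[50,50],"delta_pos":[[0,0,-0.1],[0,0,-0.1]],"turn":[0,0]}'
python3 - <<'E'
from h import *
print(tool()[0],ang(),rel([.440,-.163,.185]))
E
```

```text
clock: 11.7
ee_pos: [0.5949, -0.1082, 0.1826]
tool_rot: [0.0, 0.935, 0.355, 0.0]
force: [-0.7, -0.4, -0.4]
grip_width: 0.708
grasp_force: 24.1
clock: 11.9
ee_pos: [0.5949, -0.1082, 0.1851]
tool_rot: [0.0, 0.935, 0.355, 0.0]
force: [-0.1, -0.1, -0.5]
grip_width: 0.711
grasp_force: 24.1
[ 0.59485386 -0.10815698  0.18508619] -48.40657975420076 [-3.80545612e+00 -1.54456409e+00  1.03916059e-03]
```

```bash
python3 -m creep '{"claw":[50,50,50,50,50],"delta_pos":[[-0.3,-0.1,0],[-0.9,-0.4,0],[-1.6,-0.7,0],[-2.3,-1,0],[-3,-1.2,0]],"turn":[0,0,0,0,0]}'
python3 -m creep '{"claw":[50,50,50,50,50],"delta_pos":[[-0.5,-0.2,0],[-0.8,-0.34,0],[-0.8,-0.34,0.4],[-0.8,-0.34,1.1],[-0.8,-0.34,1.8]],"turn":[0,0,0,0,0]}'
python3 -m creep '{"claw":[50,50,50,50],"delta_pos":[[0,0,0.4],[0,0,0.9],[0,0,1.1],[0,0,1.1]],"turn":[0,0,0,0]}'
python3 - <<'E'
from h import *
print(tool()[0],ang(),rel([.440,-.163,.046]))
c=wrist();save("w6",c["image"]);rects(c,"paste_cup",.06,.13);rects(c,"wood_block",.01,.03)
E
```

```text
clock: 12.4
ee_pos: [0.4701, -0.1518, 0.1837]
tool_rot: [-0.001, 0.935, 0.355, -0.001]
force: [-0.4, -0.5, 0.1]
grip_width: 0.706
grasp_force: 24.1
clock: 12.9
ee_pos: [0.4397, -0.163, 0.1122]
tool_rot: [0.0, 0.935, 0.355, 0.0]
force: [0.7, 0.2, -1.1]
grip_width: 0.707
grasp_force: 24.1
clock: 13.3
ee_pos: [0.439, -0.1626, 0.0681]
tool_rot: [-0.001, 0.935, 0.355, -0.001]
force: [-0.2, -0.5, -0.8]
grip_width: 0.708
grasp_force: 24.1
[ 0.43902045 -0.16257231  0.06806573] -48.40065488809652 [0.01195658 0.02571983 0.55156121]
paste_cup 0.6 [ 437.6 -163.7] [63.5 60.8] 43.6 mean [ 0.4356 -0.1652  0.0675] [205. 209. 362. 363.]
wood_block 0.9 [ 444.1 -145.1] [14.6 31.2] 51.5 mean [ 0.4444 -0.1456  0.0154] [239. 183. 303. 224.]
```

View pics/w6.png

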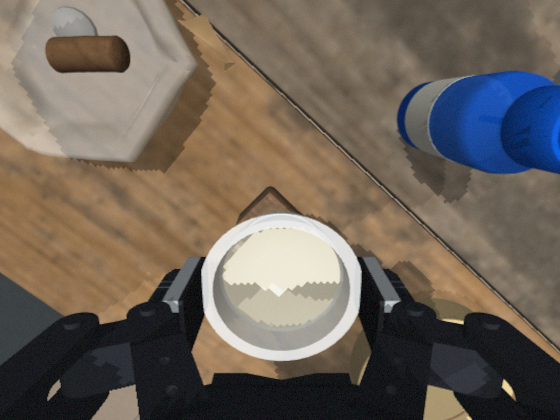

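The cup at (283,287) is over the block, whose corner shows at (270,190). The measured centres agree: (.4376,-.1637) against (.4378,-.1637). I'll lower it gently.

```bash
python3 -m creep '{"claw":[50,50,50,50,50],"delta_pos":[[0,0,0.2],[0,0,0.4],[0,0,0.5],[0,0,0.5],[0,0,0.5]],"turn":[0,0,0,0,0]}'
python3 -m creep '{"claw":[50,50,50],"delta_pos":[[0,0,0.04],[0,0,0.04],[0,0,0.04]],"turn":[0,0,0]}'
python3 -m creep '{"claw":[50,50,50],"delta_pos":[[0,0,0.04],[0,0,0.04],[0,0,0.04]],"turn":[0,0,0]}'
```

```text
clock: 13.95
ee_pos: [0.4401, -0.163, 0.0492]
tool_rot: [-0.0, 0.935, 0.355, -0.0]
force: [0.9, 0.7, -0.6]
grip_width: 0.706
grasp_force: 24.1
clock: 14.25
ee_pos: [0.4402, -0.163, 0.0478]
tool_rot: [0.0, 0.935, 0.355, 0.0]
force: [-0.1, 1.0, -0.1]
grip_width: 0.709
grasp_force: 24.1
clock: 14.55
ee_pos: [0.4402, -0.163, 0.0461]
tool_rot: [-0.0, 0.935, 0.355, -0.0]
force: [-0.1, -0.4, 0.7]
grip_width: 0.709
grasp_force: 24.1
```

```bash
python3 -m creep '{"claw":[50,50,50],"delta_pos":[[0,0,0.04],[0,0,0.04],[0,0,0.04]],"turn":[0,0,0]}'
python3 -m creep '{"claw":[50,50,50],"delta_pos":[[0,0,0.04],[0,0,0.04],[0,0,0.04]],"turn":[0,0,0]}'
```

```text
clock: 14.85
ee_pos: [0.4405, -0.1629, 0.0448]
tool_rot: [0.0, 0.935, 0.355, 0.0]
force: [-0.8, 2.0, 4.3]
grip_width: 0.705
grasp_force: 24.4
clock: 15.15
ee_pos: [0.4409, -0.1631, 0.0443]
tool_rot: [0.0, 0.935, 0.355, 0.001]
force: [-3.6, 2.7, 20.2]
grip_width: 0.707
grasp_force: 25.3
```

It's in contact. I'll ease off a little, then open.

```bash
python3 -m creep '{"claw":[50,50,66,70,74],"delta_pos":[[0,0,-0.04],[0,0,-0.04],[0,0,-0.04],[0,0,-0.04],[0,0,-0.04]],"turn":[0,0,0,0,0]}'
python3 -m creep '{"claw":[80,85,85,85,85],"delta_pos":[[0,0,0],[0,0,0],[0,0,-0.4],[0,0,-1],[0,0,-2]],"turn":[0,0,0,0,0]}'
python3 -m creep '{"claw":[85,85,85,85,85],"delta_pos":[[0,0,-0.6],[0,0,-1.4],[0,0,-2],[0,0,-2],[0,0,-2]],"turn":[0,0,0,0,0]}'
python3 - <<'E'
from h import *
print(tool()[0],ang())
c=wrist();save("w7",c["image"]);rects(c,"paste_cup",.045,.07);rects(c,"wood_block",.012,.03)
b=capture("top");rects(b,"paste_cup",.045,.07);rects(b,"cigar",.005,.03);rects(b,"tally_pad",.005,.03)
print(rel([.50,.21,.20]),sense()["joint_positions"].round(2))
E
```

```text
clock: 15.65
ee_pos: [0.44, -0.1629, 0.0443]
tool_rot: [-0.0, 0.935, 0.355, -0.0]
force: [-0.1, 0.5, -0.4]
grip_width: 0.866
grasp_force: 0.0
clock: 16.15
ee_pos: [0.4388, -0.1624, 0.1238]
tool_rot: [-0.001, 0.935, 0.355, -0.002]
force: [0.9, 0.1, 0.2]
grip_width: 0.995
grasp_force: 0.0
clock: 16.65
ee_pos: [0.4403, -0.163, 0.2046]
tool_rot: [0.0, 0.935, 0.355, 0.0]
force: [0.5, -0.2, 0.1]
grip_width: 0.996
grasp_force: 0.0
[ 0.4403269  -0.16303034  0.20456272] -48.405163209140674
paste_cup 0.58 [ 437.8 -164.1] [62.5 62.5] 41.4 mean [ 0.4369 -0.1651  0.0515] [243. 154. 321. 234.]
wood_block 0.61 [ 479.  -414.7] [27.2 46.4] 1.5 mean [ 0.48   -0.412   0.0162] [466. 288. 519. 335.]
paste_cup 0.76 [ 448.  -147.6] [25.9 56.1] 59.8 mean [ 0.4506 -0.1455  0.0538] [320. 268. 336. 290.]
cigar 0.65 [633.4 320.6] [149.8  18.9] 77.4 mean [0.6323 0.3206 0.0176] [115. 192. 172. 207.]
tally_pad 0.95 [451.6 267.6] [ 97.7 140.1] 87.2 mean [0.4504 0.2678 0.0113] [136. 246. 182. 304.]
tally_pad 0.35 [786.2 -21.3] [ 17.3 168.3] 51.4 mean [ 0.7723 -0.009   0.0112] [254. 126. 297. 174.]
[ 7.31195353 -5.97387558  0.09989438] [-0.35  0.16 -0.21  1.21  0.    2.06]
```

View pics/w7.png

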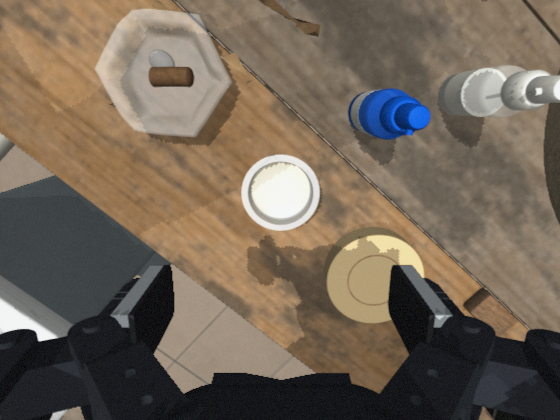

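The cup stands centred on the block, seen at (281,193) and measured (.4378,-.1641). Now the cigar.

```bash
python3 -m creep '{"claw":[85,85,85,85,85],"delta_pos":[[1,-0.5,0],[2,-1,0],[3,-1.5,0],[4,-2,0],[5,-2.4,0]],"turn":[0,0,0,0,0]}'
python3 -m creep '{"claw":[85,85,85,85,85],"delta_pos":[[1,-0.5,0],[2,-1,0],[3,-1.5,0],[4,-2,0],[4.87,-2.3,0]],"turn":[-7,-14,-21,-28,-36]}'
python3 -m creep '{"claw":[85,85],"delta_pos":[[0,0,0],[0,0,0]],"turn":[0,0]}'
python3 - <<'E'
from h import *
c=wrist();save("w8",c["image"]);rects(c,"cigar",.006,.03);rects(c,"tally_pad",.005,.03)
print(tool()[0],ang(),rel([.633,.3205,.08]),sense()["joint_positions"].round(2))
E
```

```text
clock: 17.5
ee_pos: [0.5262, 0.0435, 0.2043]
tool_rot: [-0.0, 0.935, 0.355, -0.0]
force: [0.0, -0.5, 0.5]
grip_width: 0.999
grasp_force: 0.0
clock: 18.0
ee_pos: [0.6108, 0.2423, 0.204]
tool_rot: [-0.0, 0.777, 0.629, -0.0]
force: [0.6, 0.2, 1.1]
grip_width: 0.995
grasp_force: 0.0
clock: 18.2
ee_pos: [0.6104, 0.2404, 0.2034]
tool_rot: [-0.0, 0.779, 0.627, -0.001]
force: [-0.5, -0.8, 0.8]
grip_width: 0.993
grasp_force: 0.0
cigar 0.69 [631.1 314.9] [140.6  18.6] 77.4 mean [0.6321 0.321  0.0151] [276.   0. 302. 174.]
tally_pad 0.64 [450.1 267.3] [ 95.4 141.2] 87.0 mean [0.4515 0.2691 0.0089] [ 18. 126. 192. 248.]
[0.61025648 0.23870876 0.20453642] -12.50531231396994 [2.1205829  0.11375909 3.11254456] [ 0.37  0.48  0.26  1.35 -0.    2.16]
```

View pics/w8.png

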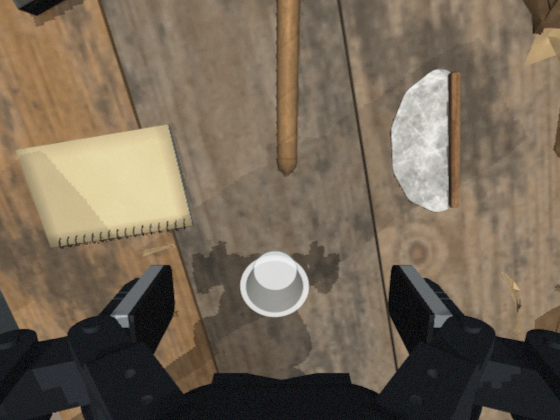

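The cigar lies along the tool's x axis, its near end at (287,172), clear of the empty cup at (275,283). I'll grasp it at its middle.

```bash
python3 -m creep '{"claw":[60,50,40,40,40],"delta_pos":[[1,0.05,0.5],[2,0.09,1.2],[2.1,0.09,2.2],[2.1,0.09,3.1],[2.1,0.09,3.6]],"turn":[0,0,0,0,0]}' 20
python3 -m creep '{"claw":[40,40],"delta_pos":[[0,0,0],[0,0,0]],"turn":[0,0]}'
python3 - <<'E'
from h import *
print(tool()[0],rel([.632,.32,.013]),ang())
E
```

```text
clock: 18.85
ee_pos: [0.6307, 0.3195, 0.0576]
tool_rot: [-0.0, 0.78, 0.626, -0.002]
force: [-0.5, 0.1, 0.2]
grip_width: 0.466
grasp_force: 0.0
clock: 19.05
ee_pos: [0.6325, 0.3202, 0.0616]
tool_rot: [0.0, 0.78, 0.626, 0.0]
force: [0.5, 0.2, 0.3]
grip_width: 0.466
grasp_force: 0.0
[0.63247218 0.32018184 0.06155901] [-0.00732479 -0.01087068  1.21397034] -12.485078170047045
```

```bash
python3 -m creep '{"claw":[40,40,40,40,30],"delta_pos":[[0,0,0.6],[0,0,1],[0,0,1.21],[0,0,1.21],[0,0,1.21]],"turn":[0,0,0,0,0]}'
python3 -m creep '{"claw":[20,10,5,5,5],"delta_pos":[[0,0,0],[0,0,0],[0,0,0],[0,0,0],[0,0,0]],"turn":[0,0,0,0,0]}'
python3 -m creep '{"claw":[5,5,5,5,5],"delta_pos":[[0,0,0],[0,0,-0.5],[0,0,-1.2],[0,0,-2],[0,0,-2.5]],"turn":[0,0,0,0,0]}'
python3 - <<'E'
from h import *
print(tool()[0],rel([.451,.268,.115]),ang())
b=capture("side");rects(b,"cigar",.03,.16);c=wrist();rects(c,"cigar",.05,.15);save("w9",c["image"])
E
```

```text
clock: 19.55
ee_pos: [0.633, 0.3212, 0.0137]
tool_rot: [0.0, 0.779, 0.626, 0.001]
force: [0.5, 0.5, 0.5]
grip_width: 0.354
grasp_force: 0.0
clock: 20.05
ee_pos: [0.633, 0.3213, 0.0136]
tool_rot: [0.0, 0.779, 0.627, 0.001]
force: [0.0, -0.6, 5.4]
grip_width: 0.179
grasp_force: 20.7
clock: 20.55
ee_pos: [0.6329, 0.3214, 0.115]
tool_rot: [0.0, 0.779, 0.627, 0.001]
force: [0.5, 0.6, 0.5]
grip_width: 0.185
grasp_force: 19.9
[0.63287849 0.32136986 0.11502701] [-2.27957117 -4.15433392 -0.01202313] -12.401018883612453
cigar 0.51 [638.5 357.3] [81.5 16.6] 75.8 mean [0.64   0.3669 0.1158] [236. 245. 254. 271.]
cigar 0.94 [635.4 334. ] [121.1  18.8] 77.3 mean [0.6375 0.3432 0.118 ] [258.  91. 311. 378.]
```

View pics/w9.png

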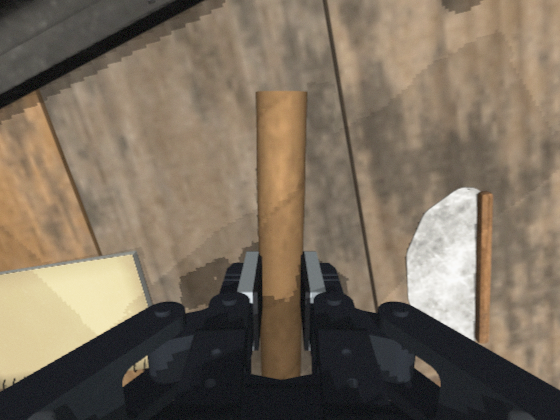

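The cigar is held at its middle and level, with the far end at (283,92). I'll carry it to the notebook and turn.

```bash
python3 -m creep '{"claw":[5,5,5,5,5],"delta_pos":[[-0.5,-0.9,0],[-1,-1.8,0],[-1.5,-2.7,0],[-2,-3.6,0],[-2.28,-4.15,0]],"turn":[0,0,0,0,0]}'
python3 -m creep '{"claw":[5,5,5,5,5],"delta_pos":[[0,0,0],[0,0,0],[0,0,0],[0,0,0],[0,0,0]],"turn":[-8,-16,-24,-32,-40]}'
python3 -m creep '{"claw":[5,5,5,5,5],"delta_pos":[[0,0,0],[0,0,0],[0,0,0],[0,0,0],[0,0,0]],"turn":[-8,-16,-24,-32,-40]}'
python3 -m creep '{"claw":[5,5,5,5,5],"delta_pos":[[0,0,0],[0,0,0],[0,0,0],[0,0,0],[0,0,0]],"turn":[-8,-16,-19.5,-19.5,-19.5]}'
python3 - <<'E'
from h import *
print(tool()[0],rel([.4495,.2677,.0245]),ang(),sense()["joint_positions"].round(2))
c=wrist();save("w10",c["image"]);rects(c,"cigar",.05,.15);rects(c,"tally_pad",.005,.03)
E
```

```text
clock: 21.25
ee_pos: [0.4466, 0.2658, 0.1106]
tool_rot: [-0.0, 0.779, 0.627, -0.002]
force: [0.3, -0.4, 0.2]
grip_width: 0.183
grasp_force: 19.9
clock: 21.75
ee_pos: [0.4496, 0.2671, 0.1108]
tool_rot: [-0.001, 0.516, 0.857, -0.001]
force: [0.5, 0.5, -0.3]
grip_width: 0.18
grasp_force: 19.9
clock: 22.25
ee_pos: [0.4496, 0.2671, 0.1107]
tool_rot: [-0.001, 0.191, 0.982, -0.001]
force: [0.4, 0.4, -0.7]
grip_width: 0.179
grasp_force: 19.9
clock: 22.75
ee_pos: [0.45, 0.2673, 0.1113]
tool_rot: [-0.001, 0.026, 1.0, -0.0]
force: [0.1, -0.1, -0.6]
grip_width: 0.18
grasp_force: 19.9
[0.44995529 0.26727898 0.11128774] [0.00895528 0.01159576 2.16969937] 86.97872483096586 [ 0.54  0.31 -0.25  1.01  0.    0.59]
cigar 0.98 [435.7 267.5] [ 18.8 120.7] 86.8 mean [0.4266 0.2682 0.1132] [257.  93. 308. 379.]
tally_pad 0.76 [445.7 267.2] [ 98.3 131. ] 86.6 mean [0.4322 0.2698 0.0088] [206. 103. 360. 298.]
```

View pics/w10.png

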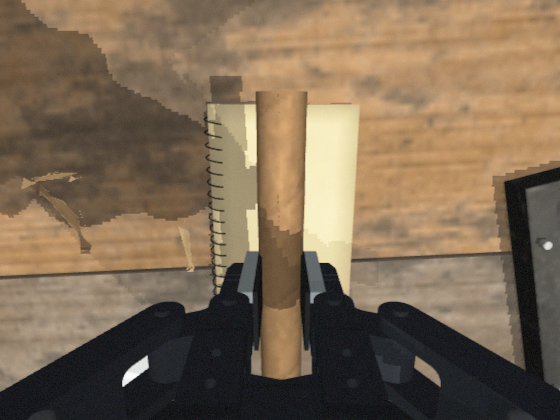

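The cigar lies along the notebook's length. Both centres measure x≈.450 and y≈.2675. I'll lower it.

```bash
python3 -m creep '{"claw":[5,5,5,5,5],"delta_pos":[[0,0,0.8],[0,0,1.5],[0,0,1.9],[0,0.01,2.13],[0,0.01,2.13]],"turn":[0,0,0,0,0]}'
python3 -m creep '{"claw":[5,5,5],"delta_pos":[[0,0,0.04],[0,0,0.04],[0,0,0.04]],"turn":[0,0,0]}'
python3 -m creep '{"claw":[5,5,5],"delta_pos":[[0,0,0.03],[0,0,0.03],[0,0,0.03]],"turn":[0,0,0]}'
```

```text
clock: 23.4
ee_pos: [0.4499, 0.2677, 0.026]
tool_rot: [-0.001, 0.026, 1.0, -0.0]
force: [-0.7, -0.5, -0.1]
grip_width: 0.178
grasp_force: 19.9
clock: 23.7
ee_pos: [0.451, 0.2683, 0.0262]
tool_rot: [0.001, 0.025, 1.0, 0.0]
force: [-0.4, 0.3, -0.8]
grip_width: 0.178
grasp_force: 19.9
clock: 24.0
ee_pos: [0.4506, 0.268, 0.0243]
tool_rot: [0.0, 0.025, 1.0, 0.0]
force: [-0.4, -0.4, 0.1]
grip_width: 0.18
grasp_force: 19.9
```

```bash
python3 -m creep '{"claw":[5,5,5],"delta_pos":[[0,0,0.03],[0,0,0.03],[0,0,0.03]],"turn":[0,0,0]}'
python3 -m creep '{"claw":[5,5,5],"delta_pos":[[0,0,0.02],[0,0,0.02],[0,0,0.02]],"turn":[0,0,0]}'
```

```text
clock: 24.3
ee_pos: [0.4506, 0.268, 0.0231]
tool_rot: [0.0, 0.025, 1.0, 0.0]
force: [-1.7, -0.5, 4.0]
grip_width: 0.179
grasp_force: 20.4
clock: 24.6
ee_pos: [0.4506, 0.268, 0.0231]
tool_rot: [0.0, 0.025, 1.0, 0.0]
force: [-3.0, -2.3, 14.0]
grip_width: 0.178
grasp_force: 21.7
```

```bash
python3 -m creep '{"claw":[5,5,22,28,36],"delta_pos":[[0,0,-0.04],[0,0,-0.04],[0,0,-0.04],[0,0,-0.04],[0,0,-0.04]],"turn":[0,0,0,0,0]}'
python3 -m creep '{"claw":[42,42,42,42,42],"delta_pos":[[0,0,0],[0,0,-1],[0,0,-2],[0,0,-3.2],[0,0,-4.4]],"turn":[0,0,0,0,0]}'
python3 -m creep '{"claw":[60,60],"delta_pos":[[0,0,-0.4],[0,0,-0.4]],"turn":[0,0]}'
python3 - <<'E'
from h import *
print(tool()[0],ang())
b=capture("top");rects(b,"cigar",.015,.05);rects(b,"tally_pad",.005,.014);c=wrist();rects(c,"cigar",.015,.05);rects(c,"tally_pad",.005,.03);save("w11",c["image"])
print(rel([.53,-.28,.22]))
E
```

```text
clock: 25.1
ee_pos: [0.4504, 0.2679, 0.0236]
tool_rot: [-0.0, 0.025, 1.0, -0.0]
force: [-0.1, -0.2, 1.2]
grip_width: 0.42
grasp_force: 0.0
clock: 25.6
ee_pos: [0.4501, 0.2677, 0.2014]
tool_rot: [-0.0, 0.025, 1.0, -0.0]
force: [0.9, 0.6, -0.3]
grip_width: 0.493
grasp_force: 0.0
clock: 25.8
ee_pos: [0.4518, 0.2687, 0.2188]
tool_rot: [0.002, 0.025, 1.0, 0.001]
force: [0.0, -0.2, -1.0]
grip_width: 0.703
grasp_force: 0.0
[0.45179685 0.26870221 0.2187584 ] 87.09496786563832
cigar 0.67 [451.3 267. ] [ 18.  143.4] 87.3 mean [0.451  0.2656 0.0272] [151. 245. 166. 304.]
tally_pad 0.75 [451.3 267.1] [ 98.1 139.8] 86.8 mean [0.4491 0.263  0.0111] [137. 244. 183. 308.]
cigar 0.81 [450.9 267.7] [ 18.3 149.2] 86.9 mean [0.4437 0.2681 0.0247] [268. 100. 295. 258.]
tally_pad 0.71 [450.6 267.5] [ 96.5 140.4] 87.0 mean [0.4464 0.2683 0.0088] [230. 101. 334. 250.]
[ -2.69315262 -13.5709389   -0.12886432]
```

View pics/w11.png

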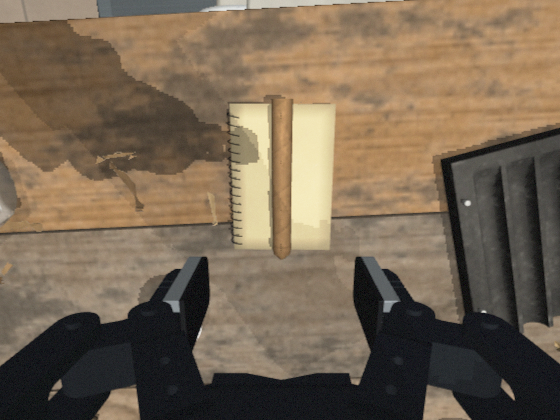

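The cigar is centred on the notebook, at (282,175). Now for the mist bottle, keeping this orientation and viewing it from behind.

```bash
python3 -m creep '{"claw":[60,60,60,60,60],"delta_pos":[[-0.5,-1,-0.2],[-1,-2,-0.4],[-1.5,-3,-0.6],[-2,-4,-0.8],[-2.5,-5,-0.8]],"turn":[0,0,0,0,0]}'
python3 -m creep '{"claw":[60,60,60,60,60],"delta_pos":[[-0.5,-1,0],[-1,-2,0],[-1.5,-3,0],[-2,-4,0],[-2.5,-5,0]],"turn":[0,0,0,0,0]}'
python3 -m creep '{"claw":[60,60,60,60,60],"delta_pos":[[-0.5,-1,0],[-1,-1.9,0],[-1.07,-1.93,0],[-1.07,-1.93,0],[-1.07,-1.93,0]],"turn":[0,0,0,0,0]}'
python3 - <<'E'
from h import *
print(tool()[0],ang())
c=wrist();rects(c,"mist_bottle",.09,.14);save("w12",c["image"])
W=cloud(c)
for d in cut_out(c,"mist_bottle"):
    w=W[d["pixels"]]
    for lo,hi in((.02,.07),(.07,.087),(.095,.11),(.12,.135)):
        v=w[(w[:,2]>lo)&(w[:,2]<hi)]
        if len(v)>5: print(lo,len(v),np.round(cv2.minEnclosingCircle((v[:,:2]*1000).astype(np.float32)),1) if 0 else (np.round(v[:,:2].min(0),4),np.round(v[:,:2].max(0),4)))
print(rel([.6,-.219,.16]))
E
```

```text
clock: 26.6
ee_pos: [0.5409, 0.0615, 0.2479]
tool_rot: [0.0, 0.025, 1.0, 0.0]
force: [1.2, 1.0, -0.9]
grip_width: 0.704
grasp_force: 0.0
clock: 27.1
ee_pos: [0.6302, -0.1435, 0.2465]
tool_rot: [-0.001, 0.025, 1.0, 0.0]
force: [0.8, 0.1, -0.1]
grip_width: 0.698
grasp_force: 0.0
clock: 27.6
ee_pos: [0.6684, -0.2201, 0.2469]
tool_rot: [-0.001, 0.025, 1.0, 0.0]
force: [-0.4, 0.7, 0.2]
grip_width: 0.704
grasp_force: 0.0
[ 0.66843008 -0.2201446   0.24691449] 87.11988439903526
mist_bottle 0.87 [ 600.4 -228.5] [22.8 22.8] 86.8 mean [ 0.6003 -0.228   0.1151] [251.  85. 285. 128.]
mist_bottle 0.73 [ 540.6 -180.7] [23.9 16.7] 87.4 mean [ 0.5421 -0.1825  0.1108] [299.   0. 346.  56.]
0.02 8 (array([ 0.5854, -0.2394]), array([ 0.6178, -0.2142]))
0.07 604 (array([ 0.5835, -0.2456]), array([ 0.6176, -0.2121]))
0.095 404 (array([ 0.589 , -0.2401]), array([ 0.612, -0.217]))
0.12 385 (array([ 0.5925, -0.2357]), array([ 0.6073, -0.2218]))
0.02 397 (array([ 0.5242, -0.1982]), array([ 0.5549, -0.169 ]))
0.07 712 (array([ 0.524 , -0.1978]), array([ 0.5541, -0.1631]))
0.095 488 (array([ 0.5318, -0.1924]), array([ 0.5489, -0.1686]))
0.12 255 (array([ 0.5363, -0.1878]), array([ 0.5442, -0.1737]))
[ 1.71387515 -0.0686924   2.20362752]
```

View pics/w12.png

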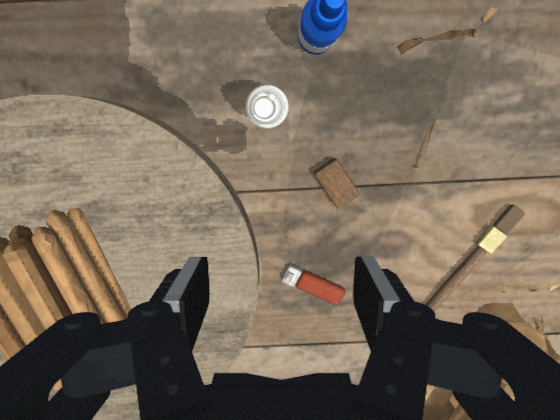

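The clear bottle is at (267,107), with its axis at (.600,-.229) at every height; the blue one is at (322,25). I'll go over it and down.

```bash
python3 -m creep '{"claw":[60,60,60,60,60],"delta_pos":[[0.8,-0.15,0],[1.69,-0.31,0.5],[1.69,-0.31,1.4],[1.69,-0.31,2],[1.69,-0.31,2]],"turn":[0,0,0,0,0]}' 30
python3 - <<'E'
from h import *
print(tool()[0],rel([.6003,-.2287,.072]))
E
```

```text
clock: 28.25
ee_pos: [0.5985, -0.2284, 0.1653]
tool_rot: [-0.002, 0.025, 1.0, 0.001]
force: [-0.5, 0.3, 0.6]
grip_width: 0.704
grasp_force: 0.0
[ 0.59852975 -0.22840529  0.16527244] [-0.05532215 -0.00889475  2.33156934]
```

```bash
python3 -m creep '{"claw":[60,60,60,60,60],"delta_pos":[[-0.03,0,0.6],[-0.03,0,1.2],[-0.03,0,1.8],[-0.03,0,2.25],[-0.03,0,2.25]],"turn":[0,0,0,0,0]}'
python3 -m creep '{"claw":[50,40,32,28,28],"delta_pos":[[0,0,0],[0,0,0],[0,0,0],[0,0,0],[0,0,0]],"turn":[0,0,0,0,0]}'
python3 -m creep '{"claw":[28,28,28,28,28],"delta_pos":[[0,0,0],[0,0,-0.3],[0,0,-0.8],[0,0,-1.5],[0,0,-1.5]],"turn":[0,0,0,0,0]}'
python3 - <<'E'
from h import *
print(tool()[0]);c=wrist();save("w13",c["image"])
b=capture("side");rects(b,"mist_bottle",.03,.25)
E
```

```text
clock: 28.75
ee_pos: [0.6013, -0.229, 0.0769]
tool_rot: [-0.001, 0.025, 1.0, 0.0]
force: [-0.9, 0.3, -0.3]
grip_width: 0.705
grasp_force: 0.0
clock: 29.25
ee_pos: [0.603, -0.2302, 0.0796]
tool_rot: [0.002, 0.025, 1.0, -0.0]
force: [0.6, 1.1, 6.3]
grip_width: 0.363
grasp_force: 29.4
clock: 29.75
ee_pos: [0.6038, -0.2308, 0.1426]
tool_rot: [0.003, 0.025, 1.0, -0.001]
force: [0.3, 0.2, -0.9]
grip_width: 0.365
grasp_force: 29.8
[ 0.60378254 -0.23076778  0.14261661]
mist_bottle 0.73 [ 604.7 -289.6] [ 32.8 175.4] 3.0 mean [ 0.5996 -0.2152  0.0961] [281. 141. 293. 166.]
mist_bottle 0.66 [ 539.5 -171.2] [31.9 37.5] 69.3 mean [ 0.5376 -0.1678  0.0717] [299. 152. 311. 187.]
```

View pics/w13.png

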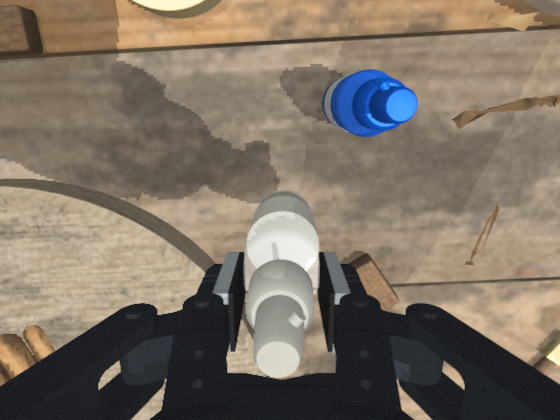

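The bottle is held upright at (283,290). I'll raise it above the blue one, then carry it.

```bash
python3 -m creep '{"claw":[28,28,28,28,28],"delta_pos":[[0,0,-0.6],[0,0,-1.3],[0,0,-2],[0,0,-2.4],[0,0,-2.4]],"turn":[0,0,0,0,0]}'
python3 - <<'E'
from h import *
c=wrist();W=cloud(c);p,R=tool();print(p,ang(),sense()["joint_positions"].round(2))
w=W[230:375,245:320].reshape(-1,3)
for lo,hi in((.15,.22),(.222,.235),(.245,.257),(.27,.283)):
    v=w[(w[:,2]>lo)&(w[:,2]<hi)]
    if len(v)>5: print(lo,len(v),(((v.min(0)+v.max(0))/2-p)@R).round(4))
print(rel([.446,.1796,p[2]]))
E
```

```text
clock: 30.4
ee_pos: [0.6025, -0.2302, 0.2352]
tool_rot: [0.001, 0.025, 1.0, -0.0]
force: [0.5, -0.2, -1.5]
grip_width: 0.367
grasp_force: 29.9
[ 0.60200627 -0.23005548  0.23353414] 87.09037273577789 [-0.37  0.45  0.29  1.41  0.   -0.31]
0.15 189 [0.0116 0.0001 0.0254]
0.222 2115 [ 0.0044 -0.0004  0.005 ]
0.245 1004 [ 0.0063 -0.0009 -0.0175]
0.27 2500 [ 0.0038 -0.0011 -0.043 ]
[ 4.41498907e+00  1.00302093e+01 -1.73028150e-03]
```

```bash
python3 -m creep '{"claw":[28,28,28,28,28],"delta_pos":[[0.2,0.5,0],[0.6,1.4,0],[1,2.3,0],[1.4,3.2,0],[1.8,4.1,0]],"turn":[0,0,0,0,0]}'
python3 -m creep '{"claw":[28,28,28,28,28],"delta_pos":[[0.4,0.9,0],[0.8,1.8,0],[1.2,2.7,0],[1.6,3.6,0],[2,4.5,0]],"turn":[0,0,0,0,0]}'
python3 -m creep '{"claw":[28,28,28,28,28],"delta_pos":[[0.3,0.8,0],[0.5,1.3,0],[0.54,1.43,0.8],[0.54,1.43,1.8],[0.54,1.43,2.8]],"turn":[0,0,0,0,0]}'
python3 -m creep '{"claw":[28,28,28],"delta_pos":[[0,0,0.4],[0,0,0.6],[0,0,0.6]],"turn":[0,0,0]}'
python3 - <<'E'
from h import *
c=wrist();p,R=tool();print(p,ang(),rel([.449,.1796,.081]))
rects(c,"tally_pad",.005,.03);b=capture("top");rects(b,"mist_bottle",.11,.2)
save("w14",c["image"])
E
```

```text
clock: 30.95
ee_pos: [0.5366, -0.0612, 0.2316]
tool_rot: [-0.002, 0.026, 1.0, 0.0]
force: [0.8, 0.2, -0.7]
grip_width: 0.364
grasp_force: 29.9
clock: 31.45
ee_pos: [0.4658, 0.1224, 0.2319]
tool_rot: [-0.001, 0.025, 1.0, -0.0]
force: [0.2, 0.5, -1.3]
grip_width: 0.361
grasp_force: 29.9
clock: 31.95
ee_pos: [0.4475, 0.1796, 0.1191]
tool_rot: [-0.001, 0.025, 1.0, -0.0]
force: [0.3, -0.4, -1.6]
grip_width: 0.363
grasp_force: 29.9
clock: 32.25
ee_pos: [0.4476, 0.179, 0.0961]
tool_rot: [-0.002, 0.025, 1.0, -0.001]
force: [0.6, 0.5, -0.3]
grip_width: 0.363
grasp_force: 30.0
[0.44844494 0.17935399 0.09731893] 87.0908337716903 [-0.0140446   0.00702153  0.40795337]
tally_pad 0.92 [450.5 267.3] [ 98.4 140.5] 87.1 mean [0.4413 0.2693 0.0089] [344. 101. 518. 318.]
mist_bottle 0.51 [ 536.6 -179.3] [18.7 12.9] 45.4 mean [ 0.5366 -0.1787  0.1244] [335. 232. 351. 248.]
```

```bash
python3 -m creep '{"claw":[28,28,28,28],"delta_pos":[[0,0,0.2],[0,0,0.36],[0,0,0.36],[0,0,0.36]],"turn":[0,0,0,0]}'
python3 -m creep '{"claw":[28,28,28],"delta_pos":[[0,0,0.04],[0,0,0.04],[0,0,0.04]],"turn":[0,0,0]}'
python3 -m creep '{"claw":[28,28,28],"delta_pos":[[0,0,0.03],[0,0,0.03],[0,0,0.03]],"turn":[0,0,0]}'
```

```text
clock: 32.85
ee_pos: [0.4486, 0.1795, 0.0831]
tool_rot: [-0.0, 0.025, 1.0, -0.0]
force: [0.8, -0.3, -1.2]
grip_width: 0.361
grasp_force: 30.0
clock: 33.15
ee_pos: [0.4489, 0.1796, 0.0818]
tool_rot: [0.0, 0.025, 1.0, 0.0]
force: [-0.3, -0.1, -1.3]
grip_width: 0.369
grasp_force: 29.9
clock: 33.45
ee_pos: [0.4488, 0.1795, 0.0806]
tool_rot: [-0.0, 0.025, 1.0, 0.0]
force: [-0.5, 0.0, -0.2]
grip_width: 0.361
grasp_force: 29.9
```

```bash
python3 -m creep '{"claw":[28,28,28],"delta_pos":[[0,0,0.03],[0,0,0.03],[0,0,0.03]],"turn":[0,0,0]}'
python3 -m creep '{"claw":[28,28,28],"delta_pos":[[0,0,0.02],[0,0,0.02],[0,0,0.02]],"turn":[0,0,0]}'
```

```text
clock: 33.75
ee_pos: [0.4491, 0.1797, 0.0796]
tool_rot: [0.0, 0.025, 1.0, 0.0]
force: [0.0, 0.0, 3.5]
grip_width: 0.365
grasp_force: 30.5
clock: 34.05
ee_pos: [0.4495, 0.1798, 0.0795]
tool_rot: [0.001, 0.025, 1.0, 0.0]
force: [-0.6, -0.1, 10.6]
grip_width: 0.367
grasp_force: 31.4
```

In contact. I'll ease off, release and rise straight up, then check everything.

```bash
python3 -m creep '{"claw":[28,28,38,44,50],"delta_pos":[[0,0,-0.03],[0,0,-0.03],[0,0,-0.03],[0,0,-0.03],[0,0,-0.03]],"turn":[0,0,0,0,0]}'
python3 -m creep '{"claw":[60,60,60,60,60],"delta_pos":[[0,0,0],[0,0,-0.6],[0,0,-1.4],[0,0,-2.2],[0,0,-3.2]],"turn":[0,0,0,0,0]}'
python3 -m creep '{"claw":[60,60,60,60,60],"delta_pos":[[-0.8,0,0],[-1.6,0,0],[-2,0,0],[-2,0,0],[-2,0,0]],"turn":[0,0,0,0,0]}'
python3 - <<'E'
from h import *
c=wrist();save("w15",c["image"]);print(tool()[0])
W=cloud(c)
for d in cut_out(c,"mist_bottle"):
    w=W[d["pixels"]]
    for lo,hi in((.07,.087),(.095,.11),(.12,.135)):
        v=w[(w[:,2]>lo)&(w[:,2]<hi)]
        if len(v)>5: print(lo,len(v),((v.min(0)+v.max(0))/2).round(4))
rects(c,"tally_pad",.005,.02);rects(c,"cigar",.015,.05)
b=capture("top");rects(b,"paste_cup",.045,.07);rects(b,"cigar",.015,.05)
E
```

```text
clock: 34.55
ee_pos: [0.4487, 0.1795, 0.0796]
tool_rot: [-0.0, 0.025, 1.0, -0.0]
force: [0.8, -0.1, -0.6]
grip_width: 0.586
grasp_force: 0.0
clock: 35.05
ee_pos: [0.4481, 0.1793, 0.2083]
tool_rot: [-0.001, 0.025, 1.0, -0.0]
force: [0.7, 0.5, 0.2]
grip_width: 0.701
grasp_force: 0.0
clock: 35.55
ee_pos: [0.5282, 0.1753, 0.2072]
tool_rot: [-0.001, 0.026, 1.0, -0.0]
force: [0.1, 0.5, -0.7]
grip_width: 0.701
grasp_force: 0.0
[0.52785122 0.17535705 0.207435  ]
0.07 717 [0.4465 0.1807 0.0755]
0.095 566 [0.4459 0.1811 0.1024]
0.12 567 [0.4455 0.1809 0.1247]
tally_pad 0.81 [450.7 266.9] [ 99.  138.6] 87.2 mean [0.4468 0.2677 0.0088] [327.   1. 450. 170.]
tally_pad 0.69 [455.2 269.2] [ 22.5 141.7] 87.3 mean [0.453  0.2626 0.0157] [372.   0. 408. 177.]
cigar 0.92 [455.1 267.2] [ 18.5 141.7] 87.1 mean [0.4489 0.266  0.0245] [374.   1. 408. 175.]
paste_cup 0.97 [ 439.5 -164.2] [60.1 60.8] 89.5 mean [ 0.4393 -0.1674  0.0534] [325. 264. 348. 290.]
cigar 0.94 [451.6 267.1] [ 18.4 148.4] 87.2 mean [0.449  0.2657 0.0269] [152. 240. 167. 304.]
```

View pics/w15.png

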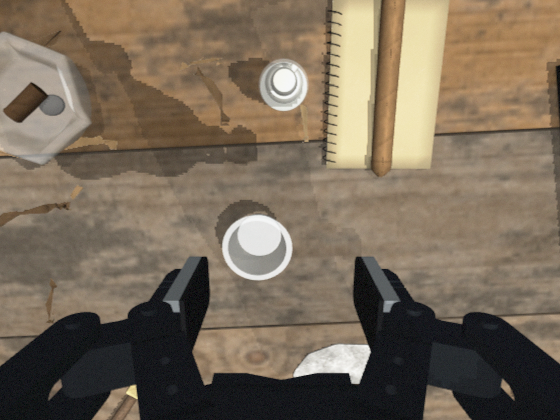

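The bottle stands upright at (284,86), about 18–20 mm clear of the middle of the spiral, whose wires run down column 332. The cigar is still centred, the empty cup at (257,246) is untouched, and the paste cup is in place. I'm handing in.

```bash
python3 -c "
from h import *
print(hand_in())"
```

```text
the job is handed in; nothing more can be done
None
```

I handed the job in at about 36 s of the 122 s allowed, with everything placed as asked. By the last camera readings, the block, paste cup and cigar are within about 2 mm of their marks, and the mist bottle stands upright about 18 mm clear of the middle of the spiral edge.

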